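# Tamp the end-grain blocks level in their bin

### The job

Some of the wooden blocks packed in the small square bin stand proud of its rim. Pick up the broad tamper (the one whose square face is as wide as the bin) by its handle, press it squarely down on the blocks until they are all level with the rim, then stand the tamper upright on the bench again, clear of the bin, and let go.

Things in the scene. Friction and masses are not known exactly. Their poses are not given: they have to be found in the camera images.
- tamper_grip (a point): Broad wooden tamper (0.3 kg) standing on its face on the bench: square plate 100x100x18 mm, upright 30 mm square handle in its middle, its free part 25 to 88 mm above the underside. Point: on the handle's axis, 60 mm above the underside; x, y parallel to the sides of plate and handle, z up. Not to be mistaken for the similar tamper with a face only 46 mm wide.
- piece_b_top (a point): Top of the middle block of the bin, so also the bin's centre in x, y; axes x, y parallel to the bin's sides, z up. Bin: plywood box fixed to the bench, 96x96 mm outside, walls 8 mm, rim 40 mm above the bench, with 3x3 blocks 24 mm square. This block and two opposite corner ones stand 7 to 18 mm proud at first; the other six are level already.
- piece_a_top (a point): Centre of the top of the proud corner block, 26.5 mm from the middle one along both +x and +y of the bin; same axes. The proud blocks are a snug fit: each slides straight down under about 4 N (12 N for all three), stays where it is pushed and stops when level with the rim.
- piece_c_top (a point): Centre of the top of the proud block in the opposite corner, 26.5 mm from the middle one along both -x and -y of the bin; same axes and fit.

How it is judged:
On the way:
1. the held broad tamper stands upright on the blocks and all of them are down to within 4 mm of the rim (height (world z) of each of piece_a_top, piece_b_top, piece_c_top below 0.044 m and horizontal distance between tamper_grip and piece_b_top below 0.03 m and height (world z) of tamper_grip below 0.108 m and angle between tamper_grip's own z axis and vertical below 0.2 rad and contact force between the fingers and tamper above 1 N), for 0.1 s.
At the end, for the whole second after the job is handed in: All three blocks' tops are within 4 mm of the rim (at most 44 mm above the bench), and the broad tamper stands released and at rest on the bench, upright within 10 degrees, its axis more than 100 mm from the bin's centre (height (world z) of each of piece_a_top, piece_b_top, piece_c_top below 0.044 m and height (world z) of tamper_grip below 0.068 m and angle between tamper_grip's own z axis and vertical below 0.17 rad and horizontal distance between tamper_grip and piece_b_top above 0.1 m and linear speed of tamper below 0.02 m/s); the robot touches nothing.
It fails at once if the fingers press on the blocks or the bin themselves (contact force between the fingers and bin above 3 N).
It fails at once if the broad tamper is tipped over (angle between tamper_grip's own z axis and vertical above 0.8 rad).
It also fails if it takes over 45 s, if anything falls off the work surface, if the arm or the gripper's body presses on something with over 40 N, if the wrist force passes 120 N, or if a joint passes its speed limit or range.

### The arm

A 6-joint arm with a two-finger parallel gripper is mounted at the origin on the work surface; the furniture and walls round the work are solid. World frame = base frame: x ahead of the robot, y to its left, z up, the work surface at z = 0. Lengths are in m, angles in rad, forces in N, time in s.
With the tool pointing down it reaches from about 0.35 to 0.975 m from the base axis. Payload 4.9 kg.
Tool frame: the origin (TCP) lies at the very end of the fingers, on their centre line; the grasp point (between the pads) lies 19 mm behind it; y points along the fingers, z is the direction in which the jaws open and shut, and the axes are right-handed (so a half turn about y gives the same grasp; the last joint's range is limited). The gripper opens to 85 mm and grips with 20 to 120 N. Pads are 22 mm wide; open, the fingers measure 114 mm over their backs; the gripper's body (76 mm by 85 mm) begins 54 mm behind the grasp point. The pads swing forward as they close: fully open they stand 13 mm farther back than shut.
Start: joints at [-1.247, 0.053, 1.613, -0, 1.476, -0.119], TCP at [0.268, -0.565, 0.231] pointing down, gripper open.
Joint ranges: [-3.01, 3.01], [-1.01, 2.22], [0.06, 2.58], [-1.02, 4.17], [0.09, 2.62], [-3.14, 3.14]. Speed limits (rad/s): [2.57, 2.57, 3.14, 3.14, 3.14, 3.14].

### API

Orientations are given as a rotation vector (axis times angle).
In Python, from station import ctrl gives the robot as it stands.
- The arm moves only by the tool arm_command, never from a script. Its argument "steps" is a list of rows, each a list of 3 entries, a list of its own where there are three numbers: the shift along the tool's x, y, z in m, then the turn, a rotation vector about the tool's x, y, z in degrees, then the opening, from 0 (shut) to 1 (fully open). In form: [[[dx, dy, dz], [ax, ay, az], gripper], ...]. A call has 1 to 5 rows; each row is the pose to reach, as a shift and turn from the pose measured when the call began, along the tool's axes at that moment; what a row does not reach only later rows make up. A row lasts 1/10 s, in which the tool goes at most 50 mm and 8.59 degrees, less where a joint would pass 70% of its speed; a pose out of reach is approached as far as the arm can. A call with a gripper value outside its range is refused whole. The fingers move at their own pace and stop on an object; "force" is the grip in N (left out, the last holds). Time passes only in rows, so rows that repeat a pose let the fingers close. It gives the time, the measured TCP pose, the force and the opening at its end, in the units of the state.
- ctrl.get_obs(): the state, without advancing time (a new reading comes with each control period).
- ctrl.get_image(name): name is "side" or "top" or "wrist"; returns a dict with "img" (420x560x3 uint8, red, green, blue), "camera_matrix" (3x3 intrinsics, pixels), "world_from_camera" (4x4, takes a point from camera to world coordinates). Camera axes: x right, y up, looking along -z (the intrinsics and any distortion apply to the point x, -y, -z); pixel columns grow to the right and rows downward; lengths in m; the calibration is good to about 2 mm. A picture is of the moment at which its call begins. There is no depth.
- ctrl.finish_job(): hands the job in, once; it reports no verdict.
Trained networks look in a picture, given as the dict that the camera call returned (one of the last four; its "shot" number tells which), for a name from the list of things; names that differ only in an ending like _2 or _b are one class to them, and where a whole thing is asked for, a point or a joint stands for the part that bears it (a point fixed in the world has none). Each returns a list of dicts, best first, with "confidence" (0 to 1); they miss things now and then, are a little off and sometimes report something else, mostly with a low value. They report only what shows in the picture. A call takes as long as a camera call.
- ctrl.boxes_of(picture, name): "position" ([row, column] in pixels, amid what is visible of it).
The state is a dict: "t": time; "q": joint angles; "dq": joint speeds; "effort": joint torques, N m; "tool_pos": TCP position; "tool_rot": TCP orientation; "contact_force": force on the tool from outside, world axes, zero at the start; "wrist_torque": the same for the moment, N m; "opening": finger opening in m.
Only numpy, scipy, OpenCV 4.12 (cv2) and the standard library are available. Lean on these libraries where they do the work, as an engineer would, in place of code of your own. Each camera call takes 0.05 s, during which the arm holds its last target.

## Working session

There is one attempt and no reset: what is moved stays moved. The work goes in short steps, Python scripts to look and compute and a tool call to move; the robot and the scene stay as the last step left them, time stands still between calls to the robot, and variables do not carry over. Pictures are saved under pics/ and viewed, and the job is handed in when it is done.

Besides the shell and the picture viewer there is one more tool, called as a command line: name --argument value ..., lists and objects as JSON in quotes. arm_command: Moves the arm, as the interface text tells. Its arguments: {"type":"object","properties":{"steps":{"type":"array"},"force":{"type":"number"}},"required":["steps"]}

```bash
mkdir -p pics; cat > h.py <<'E'
import numpy as np,cv2,json
from station import ctrl
def px2w(p,row,col,z):
    K=np.array(p["camera_matrix"]);T=np.array(p["world_from_camera"])
    d=np.linalg.inv(K)@np.array([col,row,1.]);d=np.array([d[0],-d[1],-d[2]])
    d=T[:3,:3]@d;o=T[:3,3];s=(z-o[2])/d[2];return o+s*d
def w2px(p,w):
    K=np.array(p["camera_matrix"]);T=np.array(p["world_from_camera"])
    c=T[:3,:3].T@(np.array(w)-T[:3,3]);u=K@np.array([c[0],-c[1],-c[2]]);return u[1]/u[2],u[0]/u[2]
E
python3 - <<'E'
from h import *
o=ctrl.get_obs();print({k:np.round(v,3).tolist() for k,v in o.items()})
for n in ["top","side","wrist"]:
    p=ctrl.get_image(n);print(n,[k for k in p],np.round(p["world_from_camera"],3).tolist(),np.round(p["camera_matrix"]).tolist())
    cv2.imwrite(f"pics/{n}0.png",p["img"][:,:,::-1])
    for nm,z in [("tamper_grip",.06),("piece_b_top",.05)]:
        for b in ctrl.boxes_of(p,nm): print(nm,b["position"],round(b["confidence"],2),np.round(px2w(p,*b["position"],z),3))
E
```

```text
{'t': 0.0, 'q': [-1.247, 0.053, 1.614, 0.0, 1.476, -0.119], 'dq': [-0.0, 0.001, -0.0, 0.001, -0.001, 0.002], 'effort': [0.001, -39.368, -37.017, 0.0, 0.007, -0.0], 'tool_pos': [0.268, -0.564, 0.23], 'tool_rot': [-0.445, 1.978, -1.974], 'contact_force': [0.118, -0.456, 0.676], 'wrist_torque': [-0.088, 0.048, -0.007], 'opening': 0.086}
top ['img', 'camera_matrix', 'world_from_camera', 'shot'] [[0.01, 0.977, -0.213, 0.362], [-1.0, 0.01, 0.0, -0.043], [0.003, 0.213, 0.977, 0.905], [0.0, 0.0, 0.0, 1.0]] [[381.0, 0.0, 280.0], [0.0, 381.0, 207.0], [0.0, 0.0, 1.0]]
tamper_grip [244.1, 218.5] 0.62 [0.461 0.092 0.06 ]
side ['img', 'camera_matrix', 'world_from_camera', 'shot'] [[-1.0, -0.025, 0.009, 0.562], [0.019, -0.452, 0.892, 0.725], [-0.018, 0.892, 0.452, 0.465], [0.0, 0.0, 0.0, 1.0]] [[384.0, 0.0, 282.0], [0.0, 384.0, 201.0], [0.0, 0.0, 1.0]]
tamper_grip [251.8, 317.8] 0.97 [0.492 0.137 0.06 ]
piece_b_top [192.7, 268.7] 0.57 [ 0.587 -0.141  0.05 ]
wrist ['img', 'camera_matrix', 'world_from_camera', 'shot'] [[0.429, 0.871, 0.238, 0.327], [-0.903, 0.414, 0.112, -0.537], [-0.001, -0.264, 0.965, 0.373], [0.0, 0.0, 0.0, 1.0]] [[295.0, 0.0, 274.0], [0.0, 295.0, 209.0], [0.0, 0.0, 1.0]]
```

View pics/top0.png

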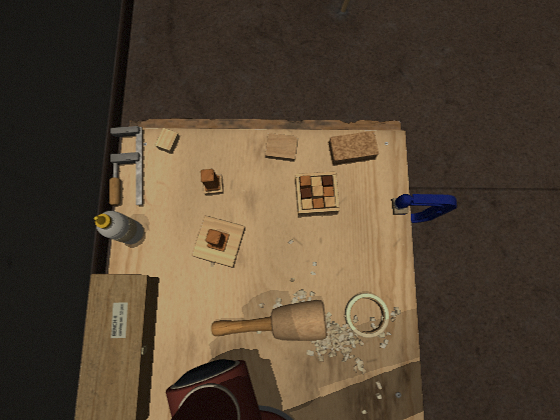

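View pics/side0.png

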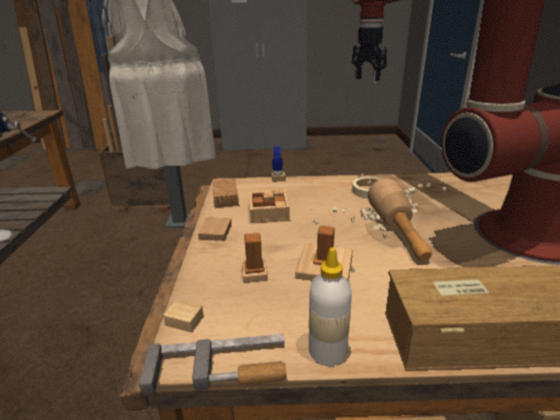

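Top: broad tamper at (row 240, col 218), bin at (193, 318), narrow tamper at (180, 211). Side: broad tamper at about (255, 325), bin at (207, 270). I'll zoom for corners.

```bash
python3 - <<'E'
import cv2
a=cv2.imread("pics/top0.png");b=cv2.imread("pics/side0.png")
x=cv2.resize(a[205:275,180:250],(560,560),interpolation=2)
cv2.imwrite("pics/zt.png",x)
cv2.imwrite("pics/zb.png",cv2.resize(a[160:225,285:350],(585,585),interpolation=2))
cv2.imwrite("pics/zs.png",cv2.resize(b[180:290,235:365],(780,660)[0:2],interpolation=2)[:600])
E
```

```text
(no output)
```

View pics/zt.png

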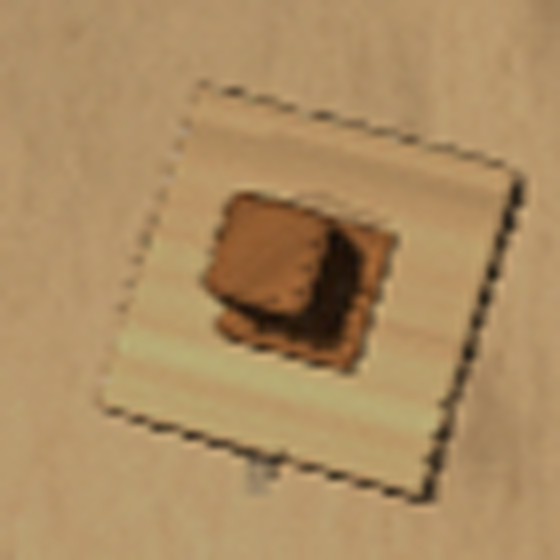

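View pics/zb.png

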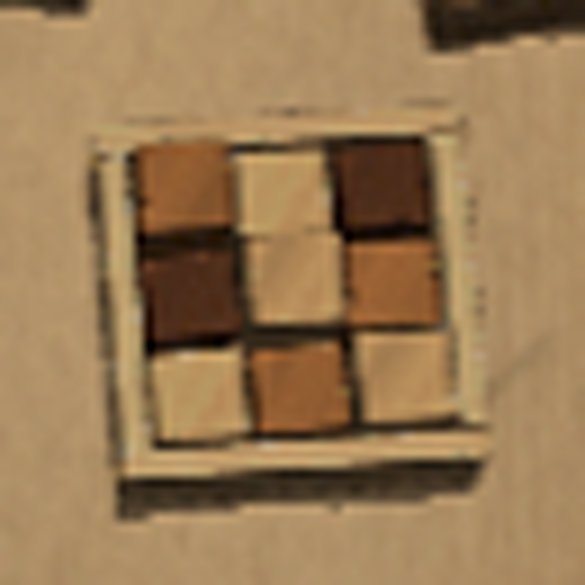

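View pics/zs.png

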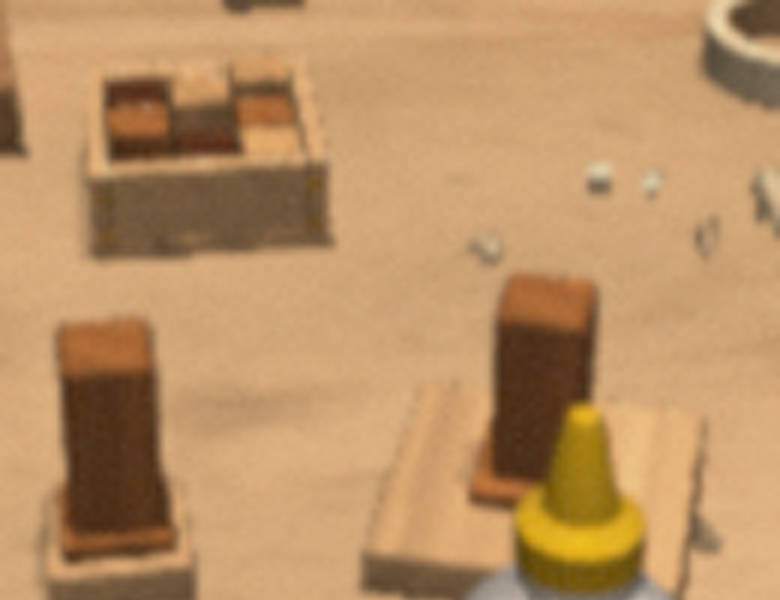

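```bash
python3 - <<'E'
from h import *
p=ctrl.get_image("top");s=ctrl.get_image("side")
def f(P,pts,r0,c0,k,z):
    k=np.array(k)*np.ones(2)
    w=np.array([px2w(P,r0+(y+.5)/k[1]-.5,c0+(x+.5)/k[0]-.5,z) for x,y in pts]);print(np.round(w[:,:2],4).tolist(),"centre",w.mean(0).round(4))
    for i in range(len(pts)-1):
        d=w[i+1]-w[i];print("  len",round(np.hypot(*d[:2]),4),"ang mod90",round(np.degrees(np.arctan2(d[1],d[0]))%90,1))
f(p,[(200,83),(522,172),(430,500),(100,405)],205,180,8,.018)
print("handle top");f(p,[(240,192),(330,222),(308,318),(205,288)],205,180,8,.088)
print("handle side");f(s,[(505,278),(597,285),(590,330),(497,318)],180,235,6,.088)
print("bin");f(p,[(93,132),(465,118),(490,435),(125,475)],160,285,9,.04)
f(s,[(103,68),(313,62),(328,165),(88,172)],180,235,6,.04)
f(s,[(423,382),(706,410),(686,598),(364,555)],180,235,6,.018)
o=ctrl.get_obs();from scipy.spatial.transform import Rotation as R
print(R.from_rotvec(o["tool_rot"]).as_matrix().round(3),o["t"])
E
```

```text
[[0.5351, 0.1353], [0.5093, 0.039], [0.4133, 0.0627], [0.4397, 0.1594]] centre [0.4743 0.0991 0.018 ]
  len 0.0997 ang mod90 75.0
  len 0.0989 ang mod90 76.1
  len 0.1002 ang mod90 74.8
handle top
[[0.4914, 0.1088], [0.4835, 0.0841], [0.4574, 0.0889], [0.4652, 0.117]] centre [0.4744 0.0997 0.088 ]
  len 0.026 ang mod90 72.2
  len 0.0265 ang mod90 79.6
  len 0.0292 ang mod90 74.4
handle side
[[0.4867, 0.0908], [0.458, 0.0966], [0.4639, 0.1232], [0.4916, 0.1149]] centre [0.4751 0.1064 0.088 ]
  len 0.0292 ang mod90 78.5
  len 0.0273 ang mod90 77.6
  len 0.029 ang mod90 73.2
bin
[[0.6313, -0.0781], [0.6362, -0.1762], [0.5507, -0.1808], [0.5391, -0.0864]] centre [ 0.5893 -0.1304  0.04  ]
  len 0.0982 ang mod90 2.8
  len 0.0856 ang mod90 3.1
  len 0.0951 ang mod90 7.0
[[0.6314, -0.1755], [0.5408, -0.1762], [0.5377, -0.0806], [0.6324, -0.0798]] centre [ 0.5856 -0.128   0.04  ]
  len 0.0906 ang mod90 0.5
  len 0.0957 ang mod90 1.9
  len 0.0947 ang mod90 0.5
[[0.5088, 0.0429], [0.4132, 0.065], [0.4376, 0.1659], [0.5344, 0.1404]] centre [0.4735 0.1035 0.018 ]
  len 0.0982 ang mod90 77.0
  len 0.1038 ang mod90 76.4
  len 0.1001 ang mod90 75.3
[[-0.904 -0.     0.429]
 [-0.429  0.    -0.904]
 [ 0.    -1.    -0.   ]] 0.55
```

```bash
cat >> h.py <<'E'
from scipy.spatial.transform import Rotation as R
def plan(x,y,z,yaw):  # target TCP, tool z heading (deg), pointing down
    o=ctrl.get_obs();M=R.from_rotvec(o["tool_rot"]);a=np.radians(yaw)
    tz=np.array([np.cos(a),np.sin(a),0]);ty=np.array([0,0,-1.]);T=R.from_matrix(np.c_[np.cross(ty,tz),ty,tz])
    print("t",round(o["t"],2),"pos",np.round(o["tool_pos"],4),"F",np.round(o["contact_force"],1),"open",round(o["opening"],4),
     "\nshift",(M.inv().apply(np.array([x,y,z])-o["tool_pos"])).round(4).tolist(),"turn",np.degrees((M.inv()*T).as_rotvec()).round(1).tolist())
E
python3 -c "
from h import *
plan(.4743,.1015,.2,-14.5)"
```

```text
t 0.55 pos [ 0.2678 -0.5647  0.2313] F [-0.8 -0.6 -0.4] open 0.085 
shift [-0.4721, 0.0313, -0.5134] turn [0.0, -50.1, 0.0]
```

arm_command --steps '[[[-0.034,0.0,-0.037],[0,-8,0],1],[[-0.068,0.0,-0.074],[0,-16,0],1],[[-0.102,0.0,-0.11],[0,-24,0],1],[[-0.136,0.0,-0.147],[0,-32,0],1],[[-0.17,0.0,-0.184],[0,-40,0],1]]'

```text
t: 1.05
tool_pos: [0.3426, -0.3243, 0.2314]
tool_rot: [-0.977, 1.514, -1.515]
contact_force: [0.6, -0.4, 0.6]
opening: 0.0852
```

```bash
python3 -c "
from h import *
plan(.4743,.1015,.2,-14.5)"
```

```text
t 1.05 pos [ 0.3426 -0.3243  0.2314] F [ 0.6 -0.4  0.6] open 0.0852 
shift [-0.4422, 0.0314, -0.0555] turn [-0.0, -9.8, 0.0]
```

arm_command --steps '[[[-0.049,0.003,-0.006],[0,-2,0],1],[[-0.098,0.006,-0.012],[0,-4,0],1],[[-0.147,0.009,-0.018],[0,-6,0],1],[[-0.196,0.012,-0.024],[0,-8,0],1],[[-0.245,0.015,-0.03],[0,-9.8,0],1]]'

```text
t: 1.55
tool_pos: [0.4165, -0.0868, 0.2167]
tool_rot: [-1.078, 1.391, -1.394]
contact_force: [1.2, -0.2, -0.2]
opening: 0.0854
```

```bash
python3 -c "
from h import *
plan(.4743,.1015,.2,-14.5)"
```

```text
t 1.55 pos [ 0.4165 -0.0868  0.2167] F [ 1.2 -0.2 -0.2] open 0.0854 
shift [-0.1968, 0.0167, 0.0088] turn [-0.1, 0.0, 0.0]
```

arm_command --steps '[[[-0.049,0.004,0.002],[0,0,0],1],[[-0.098,0.008,0.004],[0,0,0],1],[[-0.147,0.012,0.006],[0,0,0],1],[[-0.197,0.0167,0.009],[0,0,0],1],[[-0.197,0.0167,0.009],[0,0,0],1]]'

```text
t: 2.05
tool_pos: [0.4746, 0.1064, 0.1994]
tool_rot: [-1.081, 1.387, -1.388]
contact_force: [0.5, -0.5, -0.3]
opening: 0.0851
```

```bash
python3 - <<'E'
from h import *
plan(.4743,.1015,.044,-14.5)
p=ctrl.get_image("wrist");cv2.imwrite("pics/w1.png",p["img"][:,:,::-1]);
for b in ctrl.boxes_of(p,"tamper_grip"):print(b)
print(w2px(p,[.4743,.1015,.088]))
p=ctrl.get_image("side");cv2.imwrite("pics/s1.png",p["img"][:,:,::-1]);
E
```

```text
t 2.05 pos [0.4746 0.1064 0.1994] F [ 0.5 -0.5 -0.3] open 0.0851 
shift [0.005, 0.1554, 0.0007] turn [-0.1, 0.4, -0.1]
{'position': [191.2, 274.9], 'confidence': 0.69}
(np.float64(210.85277272198357), np.float64(275.4717295849411))
```

View pics/w1.png

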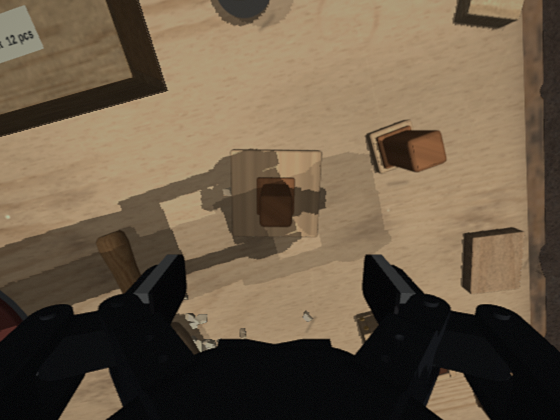

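View pics/s1.png

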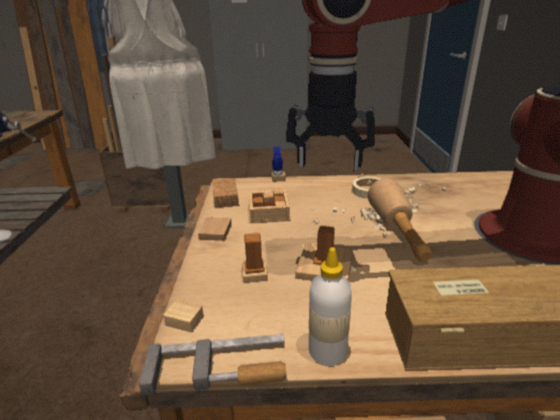

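Wrist view: the handle is midway between the fingers (about row 200, col 276) and plate edges are parallel to the jaws. Plate corners about (150,231), (150,322), (237,321), (239,232).

```bash
python3 - <<'E'
from h import *
p=ctrl.get_image("wrist");i=p["img"][:,:,::-1]
cv2.imwrite("pics/w1z.png",cv2.resize(i[140:250,215:340],(750,660),interpolation=2)[:600])
w=np.array([px2w(p,*a,.018) for a in [(150,231),(150,322),(237,321),(239,232)]]);print(w.round(4),w.mean(0))
E
```

```text
[[0.4401 0.1554 0.018 ]
 [0.5353 0.1309 0.018 ]
 [0.5134 0.0332 0.018 ]
 [0.4119 0.0568 0.018 ]] [0.47515734 0.09407863 0.018     ]
```

View pics/w1z.png

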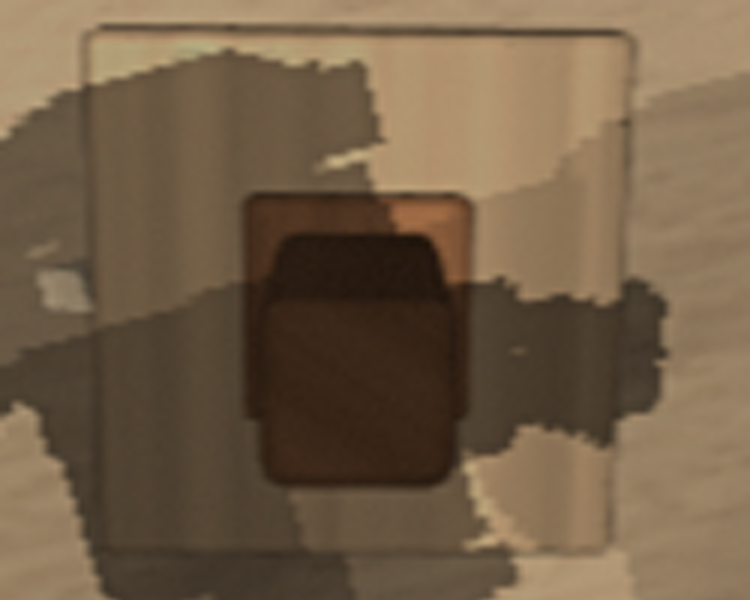

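```bash
python3 - <<'E'
from h import *
p=ctrl.get_image("wrist")
print(px2w(p,205,274.3,.088))
w=np.array([px2w(p,140+y/6,215+x/6,.018) for x,y in [(85,30),(632,35),(610,552),(98,550)]]);print(w.round(4),w.mean(0))
o=ctrl.get_obs();print(o["tool_pos"],p["world_from_camera"])
plan(.4745,.102,.044,-14.5)
E
```

```text
[0.47455517 0.10111102 0.088     ]
[[0.4399 0.1604 0.018 ]
 [0.5347 0.1349 0.018 ]
 [0.5099 0.0398 0.018 ]
 [0.4138 0.0652 0.018 ]] [0.47454372 0.10005862 0.018     ]
[0.4745447  0.10059716 0.20022502] [[ 0.96810558  0.24197875  0.06494519  0.49036503]
 [-0.25053967  0.9337499   0.25561885  0.16464352]
 [ 0.00121176 -0.26373738  0.96459376  0.34255329]
 [ 0.          0.          0.          1.        ]]
t 2.3 pos [0.4745 0.1006 0.2002] F [ 0.4  0.4 -1. ] open 0.0854 
shift [-0.0014, 0.1562, -0.0008] turn [-0.2, -0.1, 0.0]
```

Consistent: the tamper is at (0.4745, 0.101), and the arm is over it. Descend and close.

arm_command --steps '[[[0,0.045,0],[0,0,0],1],[[0,0.09,0],[0,0,0],1],[[0,0.125,0],[0,0,0],1],[[0,0.15,0],[0,0,0],1],[[0,0.156,0],[0,0,0],1]]'

```text
t: 2.8
tool_pos: [0.4723, 0.0988, 0.041]
tool_rot: [-1.08, 1.398, -1.396]
contact_force: [0.8, 0.8, -0.4]
opening: 0.0854
```

arm_command --steps '[[[0,0,0],[0,0,0],0.2],[[0,0,0],[0,0,0],0.2],[[0,0,0],[0,0,0],0],[[0,0,0],[0,0,0],0],[[0,0,0],[0,0,0],0]]' --force 80

```text
t: 3.3
tool_pos: [0.4739, 0.0987, 0.0429]
tool_rot: [-1.077, 1.395, -1.398]
contact_force: [1.1, -0.5, 4.4]
opening: 0.0292
```

arm_command --steps '[[[0,0,0],[0,0,0],0],[[0,0,0],[0,0,0],0],[[0,0,0],[0,0,0],0],[[0,0,0],[0,0,0],0],[[0,0,0],[0,0,0],0]]'

```text
t: 3.8
tool_pos: [0.4738, 0.0988, 0.0429]
tool_rot: [-1.078, 1.395, -1.397]
contact_force: [-0.1, 1.3, 1.7]
opening: 0.0293
```

```bash
python3 - <<'E'
from h import *
plan(.4745,.102,.044,-14.5)
E
```

```text
t 3.8 pos [0.4738 0.0988 0.0429] F [-0.1  1.3  1.7] open 0.0293 
shift [-0.0033, -0.0011, -0.0002] turn [-0.0, -0.2, 0.1]
```

arm_command --steps '[[[0,-0.02,0],[0,0,0],0],[[0,-0.05,0],[0,0,0],0],[[0,-0.08,0],[0,0,0],0],[[0,-0.1,0],[0,0,0],0],[[0,-0.1,0],[0,0,0],0]]'

```text
t: 4.3
tool_pos: [0.4756, 0.0991, 0.1456]
tool_rot: [-1.073, 1.391, -1.399]
contact_force: [0.7, 0.1, -3.6]
opening: 0.0293
```

```bash
python3 - <<'E'
from h import *
plan(.587,-.132,.15,2.5)
for n in ["side","wrist","top"]:
    p=ctrl.get_image(n);i=p["img"][:,:,::-1];cv2.imwrite(f"pics/{n}2.png",i)
    if n=="top":cv2.imwrite("pics/zb2.png",cv2.resize(i[160:225,285:350],(585,585),interpolation=2))
E
```

```text
t 4.3 pos [0.4756 0.0991 0.1456] F [ 0.7  0.1 -3.6] open 0.0293 
shift [0.1952, -0.0035, 0.1665] turn [-0.3, -17.2, 0.0]
```

View pics/side2.png

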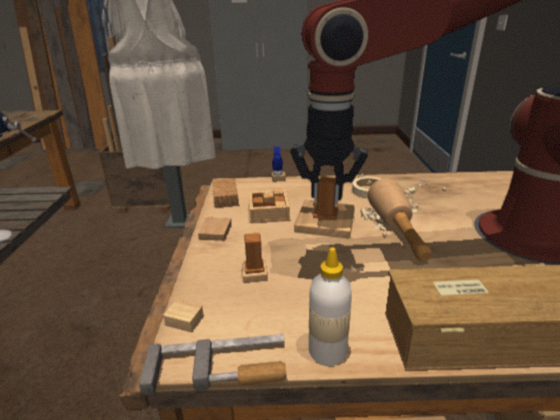

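View pics/wrist2.png

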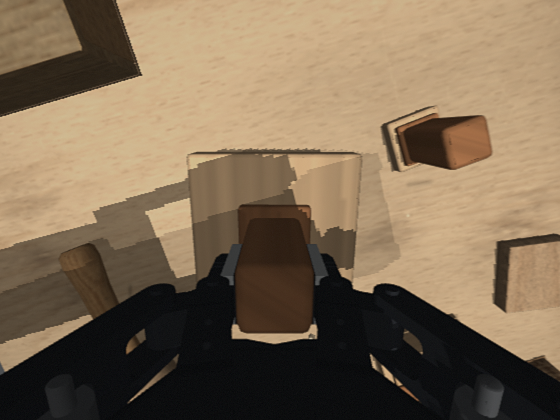

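The tamper is held upright, about 0.1 m up (side view, plate at row 218, col 325). Now over the bin.

arm_command --steps '[[[0.034,0,0.029],[0,-3,0],0],[[0.068,0,0.058],[0,-6,0],0],[[0.102,0,0.087],[0,-9,0],0],[[0.136,0,0.116],[0,-12,0],0],[[0.168,0,0.144],[0,-15,0],0]]'

```text
t: 4.95
tool_pos: [0.5681, -0.1016, 0.1376]
tool_rot: [-1.218, 1.21, -1.201]
contact_force: [0.5, 1.0, -3.1]
opening: 0.0292
```

```bash
python3 - <<'E'
from h import *
plan(.587,-.132,.145,2.5)
E
```

```text
t 4.95 pos [ 0.5681 -0.1016  0.1376] F [ 0.5  1.  -3.1] open 0.0292 
shift [0.0306, -0.0075, 0.0187] turn [0.5, -2.1, 0.0]
```

arm_command --steps '[[[0.015,-0.004,0.01],[0.3,-1,0],0],[[0.031,-0.0075,0.019],[0.5,-2.1,0],0],[[0.031,-0.0075,0.019],[0.5,-2.1,0],0],[[0.031,-0.0075,0.019],[0.5,-2.1,0],0]]'

```text
t: 5.35
tool_pos: [0.586, -0.1319, 0.1425]
tool_rot: [-1.23, 1.181, -1.175]
contact_force: [0.4, 0.2, -3.3]
opening: 0.0292
```

```bash
python3 - <<'E'
from h import *
plan(.587,-.132,.145,2.5)
for n in ["side","wrist"]:
    p=ctrl.get_image(n);i=p["img"][:,:,::-1];cv2.imwrite(f"pics/{n}3.png",i)
    if n=="side":cv2.imwrite("pics/zs3.png",cv2.resize(i[130:240,210:340],(780,660),interpolation=2)[:600])
E
```

```text
t 5.35 pos [ 0.586  -0.1319  0.1425] F [ 0.4  0.2 -3.3] open 0.0292 
shift [0.0001, -0.0025, 0.0009] turn [0.2, -0.1, -0.1]
```

View pics/zs3.png

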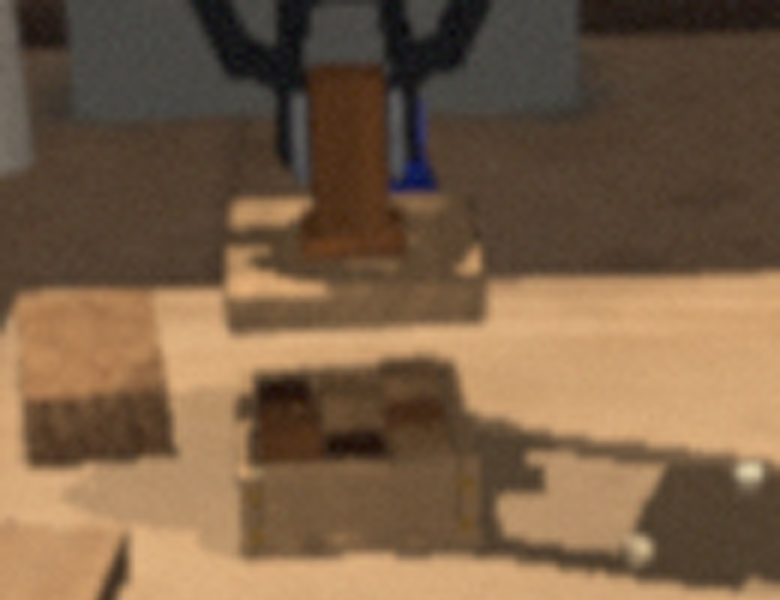

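View pics/wrist3.png

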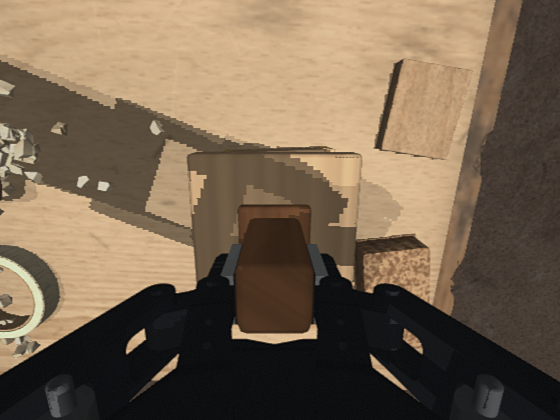

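Tamper is centred over the bin (plate cols 228–487, bin 240–478 in the zoom). Pressing down, with stronger grip.

arm_command --steps '[[[0,0.015,0.001],[0.2,0,0],0],[[0,0.027,0.001],[0.2,0,0],0],[[0,0.037,0.001],[0.2,0,0],0],[[0,0.042,0.001],[0.2,0,0],0],[[0,0.047,0.001],[0.2,0,0],0]]' --force 110

```text
t: 5.95
tool_pos: [0.5868, -0.131, 0.0953]
tool_rot: [-1.228, 1.177, -1.176]
contact_force: [-0.1, 0.3, -2.2]
opening: 0.0292
```

```bash
python3 -c "
from h import *
plan(.587,-.132,.083,2.5)"
```

```text
t 5.95 pos [ 0.5868 -0.131   0.0953] F [-0.1  0.3 -2.2] open 0.0292 
shift [0.001, 0.0123, 0.0002] turn [-0.0, 0.0, -0.1]
```

arm_command --steps '[[[0.001,0.003,0],[0,0,0],0],[[0.001,0.006,0],[0,0,0],0],[[0.001,0.009,0],[0,0,0],0],[[0.001,0.012,0],[0,0,0],0],[[0.001,0.012,0],[0,0,0],0]]'

```text
t: 6.45
tool_pos: [0.5879, -0.1322, 0.085]
tool_rot: [-1.227, 1.175, -1.178]
contact_force: [-1.4, 1.8, 4.9]
opening: 0.0287
```

```bash
python3 -c "
from h import *
plan(.587,-.132,.083,2.5)"
```

```text
t 6.45 pos [ 0.5879 -0.1322  0.085 ] F [-1.4  1.8  4.9] open 0.0287 
shift [-0.0003, 0.002, -0.0009] turn [-0.2, -0.0, -0.1]
```

arm_command --steps '[[[0,0.002,0],[0,0,0],0],[[0,0.003,0],[0,0,0],0],[[0,0.004,0],[0,0,0],0],[[0,0.005,0],[0,0,0],0],[[0,0.005,0],[0,0,0],0]]'

```text
t: 6.95
tool_pos: [0.5888, -0.1326, 0.083]
tool_rot: [-1.226, 1.174, -1.179]
contact_force: [-4.2, 2.9, 12.4]
opening: 0.029
```

```bash
python3 - <<'E'
from h import *
plan(.587,-.132,.083,2.5)
p=ctrl.get_image("side");i=p["img"][:,:,::-1]
cv2.imwrite("pics/zs4.png",cv2.resize(i[130:240,210:340],(780,660),interpolation=2)[:600])
E
```

```text
t 6.95 pos [ 0.5888 -0.1326  0.083 ] F [-4.2  2.9 12.4] open 0.029 
shift [-0.0006, 0.0, -0.0018] turn [-0.2, -0.0, 0.0]
```

View pics/zs4.png

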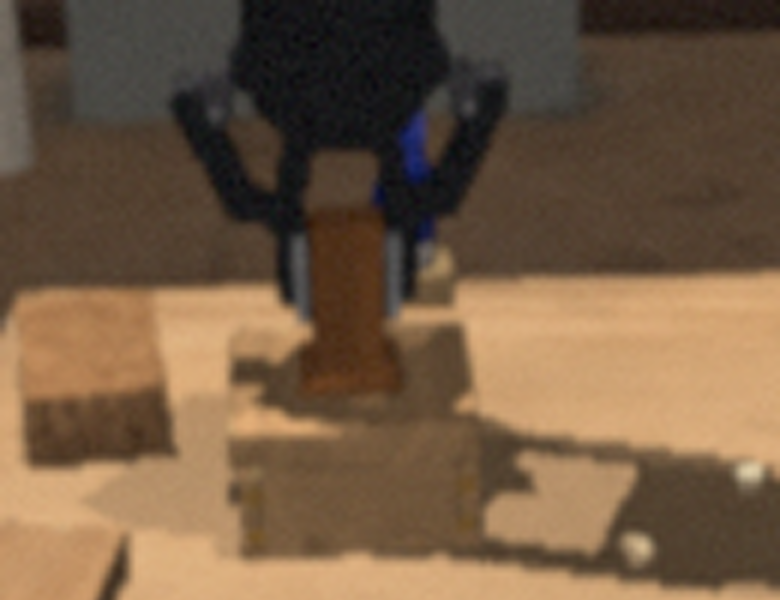

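The plate appears to sit on the rim. Press a bit further to make sure it has stopped.

arm_command --steps '[[[0,0.005,-0.001],[0,0,0],0],[[0,0.007,-0.001],[0,0,0],0],[[0,0.008,-0.001],[0,0,0],0],[[0,0.008,-0.001],[0,0,0],0],[[0,0.008,-0.001],[0,0,0],0]]'

```text
t: 7.5
tool_pos: [0.5892, -0.1327, 0.083]
tool_rot: [-1.227, 1.174, -1.179]
contact_force: [-15.5, 8.6, 33.1]
opening: 0.0288
```

Stopped hard at z = 0.083 with 33 N: bottomed on the rim. Release pressure, lift.

arm_command --steps '[[[0,-0.003,0],[0,0,0],0],[[0,-0.02,0],[0,0,0],0],[[0,-0.045,0],[0,0,0],0],[[0,-0.065,0],[0,0,0],0],[[0,-0.065,0],[0,0,0],0]]'

```text
t: 8.0
tool_pos: [0.5911, -0.1337, 0.1516]
tool_rot: [-1.224, 1.168, -1.184]
contact_force: [-0.5, 0.6, -3.7]
opening: 0.0289
```

```bash
python3 - <<'E'
from h import *
plan(.4745,.099,.148,-14.5)
E
```

```text
t 8.0 pos [ 0.5911 -0.1337  0.1516] F [-0.5  0.6 -3.7] open 0.0289 
shift [-0.2376, 0.0017, -0.1064] turn [-0.6, 17.0, 0.1]
```

arm_command --steps '[[[-0.04,0,-0.018],[0,3,0],0],[[-0.08,0,-0.036],[0,6,0],0],[[-0.12,0,-0.054],[0,9,0],0],[[-0.16,0,-0.072],[0,12,0],0],[[-0.2,0.001,-0.09],[-0.5,15,0],0]]'

```text
t: 8.5
tool_pos: [0.4907, 0.0633, 0.1473]
tool_rot: [-1.097, 1.369, -1.372]
contact_force: [1.2, 1.1, -3.8]
opening: 0.0288
```

```bash
python3 - <<'E'
from h import *
plan(.4745,.099,.148,-14.5)
for n in ["side","top"]:
    p=ctrl.get_image(n);i=p["img"][:,:,::-1];cv2.imwrite(f"pics/{n}5.png",i)
    if n=="side":cv2.imwrite("pics/zs5.png",cv2.resize(i[160:270,235:365],(780,660),interpolation=2)[:600])
    else: cv2.imwrite("pics/zb5.png",cv2.resize(i[160:225,285:350],(585,585),interpolation=2))
E
```

```text
t 8.5 pos [0.4907 0.0633 0.1473] F [ 1.2  1.1 -3.8] open 0.0288 
shift [-0.0312, -0.0008, -0.0236] turn [-0.1, 1.8, 0.1]
```

View pics/zs5.png

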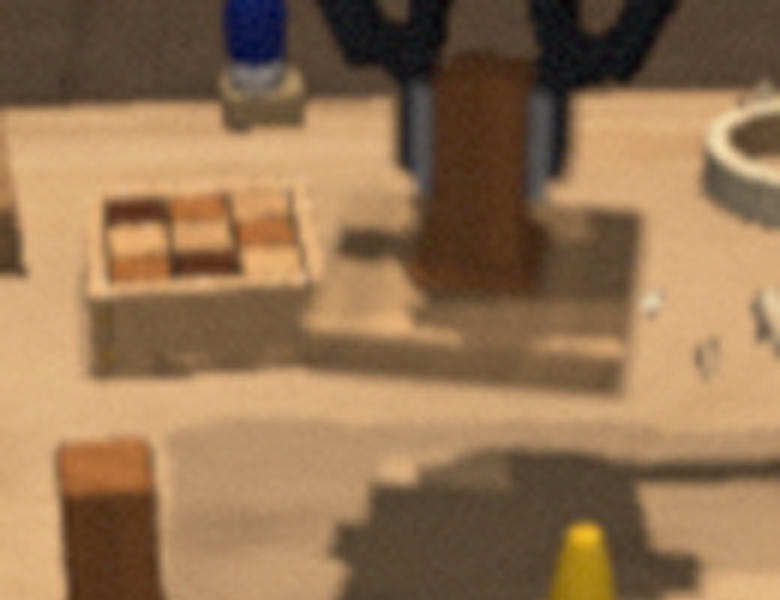

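View pics/zb5.png

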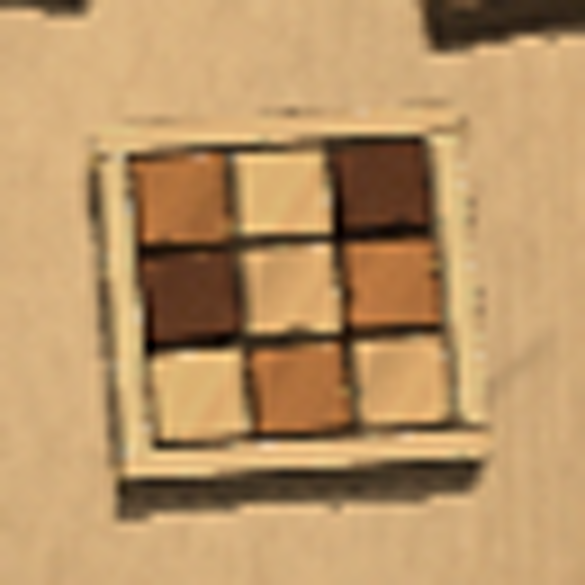

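All nine blocks now form an even, level grid in both views. Put the tamper back where it stood.

arm_command --steps '[[[-0.016,0,-0.012],[0,1,0],0],[[-0.031,-0.001,-0.024],[0,1.8,0],0],[[-0.031,-0.001,-0.024],[0,1.8,0],0],[[-0.031,0.035,-0.024],[0,1.8,0],0],[[-0.031,0.07,-0.024],[0,1.8,0],0]]'

```text
t: 9.1
tool_pos: [0.4738, 0.1004, 0.0764]
tool_rot: [-1.082, 1.385, -1.389]
contact_force: [-0.2, 0.7, -4.0]
opening: 0.0289
```

```bash
python3 -c "
from h import *
plan(.4745,.099,.044,-14.5)"
```

```text
t 9.1 pos [0.4738 0.1004 0.0764] F [-0.2  0.7 -4. ] open 0.0289 
shift [0.0012, 0.0324, 0.001] turn [-0.1, 0.5, 0.0]
```

arm_command --steps '[[[0,0.015,0],[0,0,0],0],[[0,0.024,0],[0,0,0],0],[[0,0.029,0],[0,0,0],0],[[0,0.032,0],[0,0,0],0],[[0,0.033,0],[0,0,0],0]]'

```text
t: 9.6
tool_pos: [0.4746, 0.1002, 0.0441]
tool_rot: [-1.081, 1.385, -1.389]
contact_force: [0.1, -0.5, -3.8]
opening: 0.029
```

arm_command --steps '[[[0,0,0],[0,0,0],0],[[0,0.0,0],[0,0,0],0]]'

```text
t: 9.8
tool_pos: [0.4755, 0.1003, 0.0451]
tool_rot: [-1.079, 1.383, -1.39]
contact_force: [0.0, -0.1, -3.2]
opening: 0.0288
```

Not touching yet; go 2–3 mm further.

arm_command --steps '[[[0,0.002,0],[0,0,0],0],[[0,0.003,0],[0,0,0],0],[[0,0.003,0],[0,0,0],0]]'

```text
t: 10.1
tool_pos: [0.4763, 0.1004, 0.0432]
tool_rot: [-1.078, 1.382, -1.39]
contact_force: [0.1, 0.9, 2.4]
opening: 0.0288
```

Contact. Release.

arm_command --steps '[[[0,0,0],[0,0,0],0.5],[[0,0,0],[0,0,0],1],[[0,0,0],[0,0,0],1],[[0,0,0],[0,0,0],1],[[0,0,0],[0,0,0],1]]'

```text
t: 10.6
tool_pos: [0.4763, 0.1004, 0.0432]
tool_rot: [-1.078, 1.382, -1.39]
contact_force: [0.1, -0.9, 0.0]
opening: 0.085
```

arm_command --steps '[[[0,-0.02,0],[0,0,0],1],[[0,-0.06,0],[0,0,0],1],[[0,-0.1,0],[0,0,0],1],[[0,-0.14,0],[0,0,0],1],[[0,-0.15,0],[0,0,0],1]]'

```text
t: 11.1
tool_pos: [0.478, 0.1007, 0.1991]
tool_rot: [-1.07, 1.376, -1.393]
contact_force: [1.6, 0.1, 0.1]
opening: 0.0849
```

```bash
python3 - <<'E'
from h import *
plan(.4745,.099,.2,-14.5)
p=ctrl.get_image("side");i=p["img"][:,:,::-1];cv2.imwrite(f"pics/side6.png",i)
for n in ["tamper_grip","piece_b_top"]:
    for b in ctrl.boxes_of(p,n):print(n,b,px2w(p,*b["position"],.05))
E
```

```text
t 11.1 pos [0.478  0.1007 0.1991] F [1.6 0.1 0.1] open 0.0849 
shift [0.0025, -0.001, -0.003] turn [-0.9, 0.5, -0.2]
tamper_grip {'position': [253.3, 315.3], 'confidence': 0.74} [0.49595817 0.12686408 0.05      ]
piece_b_top {'position': [195.2, 268.3], 'confidence': 0.62} [ 0.58759165 -0.12718839  0.05      ]
```

View pics/side6.png

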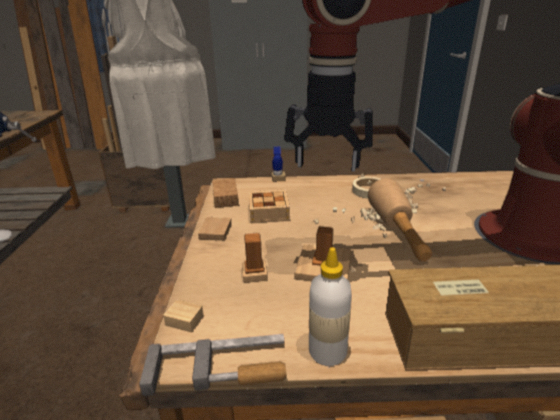

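The broad tamper stands upright and released at (255, 322), the blocks at (200, 268) are level, and the gripper is clear.

```bash
python3 -c "
from h import *
print(ctrl.finish_job())"
```

```text
the job is handed in; nothing more can be done
None
```

I gripped the broad tamper by its handle and pressed it onto the blocks until the arm stopped at TCP z = 0.083 m under about 33 N. I then stood it back where it came from, about 0.25 m from the bin, released it and lifted clear. The job was handed in at about 11 s of the 45 s allowed.

**Blocks:** side and top pictures after lifting show all nine blocks level with the rim. I judged this by eye and did not measure the tops to the millimetre.

**Tamper:** the last side picture shows it upright and released, with the gripper clear above it and contact force near zero.

**Disagreement:** the network's pixel for the tamper put it up to 2.7 cm from the position I worked out from the plate and handle corners. I used the corners; top, side and wrist views agreed to within about 5 mm, and the grasp worked.

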